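# Draw the spoon-blank box out of the bench cabinet

## Task

Pull the low-fronted sliding tray of the bench cabinet, the one with a single wooden knob, all the way out onto its stop, feeling for the stop rather than wrenching the tray against it. Then take the pull hook from the bench, hook it over the front wall of the wooden box of spoon blanks far back in the tray and draw the box forward until it rests against the tray's front, without hauling hard and without touching the box with the fingers. Finally lay the hook gently back on the bench top, not dropping it, with the tray still fully out, and the other drawers and everything else left as they were.

Things in the scene. Friction and masses are not known exactly. Their poses are not given: they have to be found in the camera images.
- cabinet: Plywood cabinet on the bench, 462 wide, 300 deep, 210 high; open-fronted tray bay at its right (seen from the robot), two small drawers at its left; never moves. Origin: on the bench, under the middle of the bay, in the plane of the carcass's front edges. x points into the cabinet, y left, z up. Underside of its 15 top: 195 above the bench. All fronts stand 18 proud of the carcass edge.
- tray (a joint): How far the tray is pulled out, m: 0 shut, growing as it comes out along the cabinet's -x. It drags with about 4 N plus 6 N per m/s, stays where it is left, and ends on two rubber stop blocks, short of coming out, which give about 1 mm per 13 N; where the stop lies is not marked and must be felt.
- tray_knob (a point): Middle of the head of the tray's only knob, in the middle of the tray front: a turned wooden knob with a round head, 28 diameter and 26 long (axis along x), on an 18 neck. This point is 35 in front of the tray's front face and 91 above the bench; the knob ends 48 from the face. Axes as the cabinet's.
- tray_front (a point): Inner face of the tray's front, middle, on the tray floor (90 above the bench); moves with the tray. Axes as the cabinet's. The tray is 280 wide, 240 deep inside; its front is 18 thick, and its front, sides and back rise only 18 above its floor.
- box: Loose open wooden box, 90 in x, 130 in y, 50 high, walls 6, 0.4 to 0.8 kg, with spoon blanks in its rear half (fixed in it, up to 30 high, none within 30 of the front wall). Stands on the tray floor; when the tray is fully out most of it is still under the cabinet top, its front wall 0 to 40 in front of the carcass edge. Origin: middle of the front wall's lower edge, outer face; x to its rear, z up.
- box_rim (a point): Middle of the top edge of the box's front wall, in the middle of the wall's 6 mm thickness (140 above the bench).
- hook: Loose pull hook, 0.11 kg, lying flat on its handle on the left or right of the bench: dark wooden bar handle 100 in x, 24 wide, 26 high; a 6 steel rod runs on from its front along +x, axis 22 above the handle's underside, and is bent straight down at its end. Origin: centre of the handle's underside. x from handle to tip, z up (tip down).
- hook_tip (a point): End of the bent-down tip of the hook, centre of its 6 mm round end: 115 in x from the handle's centre and 3 above the level of the handle's underside. The tip hangs 19 below the underside of the rod.
- hook_center (a point): Centre of the hook's wooden handle.
- low_drawer (a joint): Wide drawer under the tray, two small knobs; m pulled out. To be left shut.
- small_drawer_a (a joint): Upper small drawer of the left column; m pulled out. To be left shut.
- small_drawer_b (a joint): Lower small drawer of the left column; m pulled out. To be left shut.
- stone: Loose oilstone in a dark wooden holder, 150 x 45 x 24 high, lying in the tray to the left of the box, long side along x; it rides out with the tray and stays in it. Origin: centre of its underside.
- rasp: Bystander: straight rasp, 260 long, round wooden handle and flat steel blade without a bent tip, lying on the side of the bench where the hook is not. Origin: middle of its length, underside.
- hammer: Bystander: hammer, 270 long, on the bench far to the right. Origin: middle of its length, underside.
- gauge: Bystander: wooden marking gauge, 200 long and 54 high, on the bench far to the left. Origin: middle of its length, at the bench.
- sander: Bystander: sanding block 110 x 60 x 38 high on the bench near the robot. Origin: centre of its underside.
- spoon: Bystander: roughed-out spoon 180 long, 18 high, on the bench near the robot. Origin: underside, near its middle.
- glue: Bystander: white bottle 56 across, 130 high, standing on the cabinet top. Origin: centre of its underside.
- wax: Bystander: jar 70 across, 50 high, standing on the cabinet top. Origin: centre of its underside.
Things that resemble listed ones, but are neither listed nor needed, are in the scene too. What is shaped like the hook but green is not meant.

How it is judged:
On the way, in this order (a step that is already met when the one before it is completed fails the run):
1. the tray is pulled out to its stop (value of joint tray above 0.125 m), for 0.2 s.
2. the held hook's tip is inside the box, behind its front wall and below the rim (x of hook_tip in the frame of box between 0.004 and 0.065 m and y of hook_tip in the frame of box between -0.06 and 0.06 m and z of hook_tip in the frame of box below 0.046 m and contact force between the fingers and hook above 0.5 N), for 0.1 s.
3. the box is drawn up to the tray's front with the held hook's tip still in it (x of hook_tip in the frame of box between 0.004 and 0.065 m and y of hook_tip in the frame of box between -0.06 and 0.06 m and z of hook_tip in the frame of box below 0.05 m and contact force between the fingers and hook above 0.5 N and x of box in the frame of tray_front below 0.012 m and angle between box's own z axis and vertical below 0.08 rad and z of box in the frame of tray_front below 0.006 m), for 0.2 s.
At the end, for the whole second after the job is handed in: The tray is on its stop (within 6 mm), the box stands level on the tray floor with the middle of its front wall within 12 mm of the tray front's inner face, and the hook lies released and at rest on the bench top (value of joint tray above 0.124 m and x of box in the frame of tray_front below 0.012 m and angle between box's own z axis and vertical below 0.08 rad and z of box in the frame of tray_front below 0.006 m and linear speed of each of box, hook below 0.02 m/s and height (world z) of hook_center below 0.022 m and height (world z) of hook_tip below 0.03 m and contact force between the fingers and hook below 0.05 N); the robot touches nothing.
It fails at once if the tray is wrenched (forced more than 3.5 mm into its rubber stop blocks, about 45 N), or the hook hauls on the box with more than 40 N (value of joint tray above 0.1335 m or contact force between hook and box above 40 N).
It fails at once if the fingers touch the box (contact force between the fingers and box above 1 N).
It fails at once if the hook is dropped or thrown: it moves faster than 0.6 m/s out of the fingers (linear speed of hook above 0.6 m/s and contact force between the fingers and hook below 0.1 N).
It fails at once if another drawer is opened by more than 15 mm (value of joint any of low_drawer, small_drawer_a, small_drawer_b above 0.015 m).
It fails at once if a bystander is moved by more than 30 mm, or the oilstone is tipped or leaves the tray (distance of any of rasp, hammer, gauge, sander, spoon, glue, wax from where it was at the start of the episode above 0.03 m or angle between stone's own z axis and vertical above 0.4 rad or height (world z) of stone above 0.13 m or height (world z) of stone below 0.08 m).
It also fails if it takes over 64 s, if anything falls off the work surface, if the arm or the gripper's body presses on something with over 40 N, if the wrist force passes 120 N, or if a joint passes its speed limit or range.

## Robot

A 6-joint arm with a two-finger parallel gripper is mounted at the origin on the work surface. World frame = base frame: x ahead of the robot, y to its left, z up, the work surface at z = 0. Lengths are in m, angles in rad, forces in N, time in s.
With the tool pointing down it reaches from about 0.25 to 0.775 m from the base axis. Payload 4 kg.
Tool frame: the origin (TCP) lies at the very end of the fingers, on their centre line; the grasp point (between the pads) lies hold_point_z behind it (hold_point_z is the distance from the TCP to the grasp point, in m); z points along the fingers, y is the direction in which the jaws open and shut (so a half turn about z gives the same grasp; the last joint's range is limited). The gripper opens to 94 mm and grips with 3 to 60 N. Pads are 16 mm wide; open, the fingers measure 119 mm over their backs; the gripper's body (75 mm by 177 mm) begins 78 mm behind the grasp point.
Start: joints at [-1.302, 0.087, 1.371, -0, 1.684, -0.103], TCP at [0.2, -0.512, 0.206] pointing down, gripper open.
Joint ranges: [-3.1, 3.1], [-0.76, 2.03], [0.27, 2.55], [-1.08, 4.22], [0.17, 2.65], [-2.57, 2.57]. Speed limits (rad/s): [2.79, 2.79, 3.14, 3.14, 3.14, 3.14].

## Interface

Orientations are given as [roll, pitch, yaw] about the fixed x, y, z axes, in that order (R = Rz(yaw) Ry(pitch) Rx(roll)).
In Python, from bench import * gives the robot as it stands.
- The arm moves only by the tool step_arm, never from a script. Its argument "increments" is text: rows parted by semicolons, each of 6 numbers parted by spaces: the shift along the tool's x, y, z in cm, then the turn, a rotation vector about the tool's x, y, z in rad. A call has 1 to 5 rows; each row shifts and turns the commanded pose from where the row before left it, along the tool's axes as they then stand; what a row does not reach is not made up. A row lasts 1/10 s, in which the tool goes at most 50 mm and 8.59 degrees, less where a joint would pass 70% of its speed; a pose out of reach is approached as far as the arm can. A call is refused whole if a number of a shift passes 5 or a number of a turn 0.15, either way. A call with a gripper value outside its range is refused whole. "claw" is the gripper's target within -1 to 1 (shut at 1, half-way at 0, fully open at -1), set as the call begins (left out, the last holds). The fingers move at their own pace and stop on an object; the grip force is fixed at half the most. Time passes only in rows, so rows that do not move let the fingers close. It gives the time, the measured TCP pose, the force and the opening at its end, in the units of the state.
- get_obs(): the state, without advancing time (a new reading comes with each control period).
- snapshot(name): name is "side" or "top"; returns the picture (480x640x3 uint8, red, green, blue); there is no depth.
- calibration(name): a dict with "camera_matrix" (3x3 intrinsics, pixels), "k1" (the pictures are not rectified: a ray, as slopes to the right and down, at radius r is drawn at 1 + k1 r^2 times it, then the intrinsics apply), "eye" and "orientation" of the camera in the world. Camera axes: x right, y up, looking along -z (the intrinsics and any distortion apply to the point x, -y, -z); pixel columns grow to the right and rows downward; lengths in m; the calibration is good to about 2 mm. A picture is of the moment at which its call begins. calibration takes no time and is no camera call.
- close_job(): hands the job in, once; it reports no verdict.
The state is a dict: "time": time; "joint_positions": joint angles; "qvel": joint speeds; "joint_torque": joint torques, N m; "tool_pos": TCP position; "ee_rot": TCP orientation; "wrist_force": force on the tool from outside, world axes, zero at the start; "wrist_torque": the same for the moment, N m; "width": finger opening in m.
Only numpy, scipy, OpenCV 4.12 (cv2) and the standard library are available. Lean on these libraries where they do the work, as an engineer would, in place of code of your own. Each camera call takes 0.05 s, during which the arm holds its last target. There are 200 camera calls.

## Working session

There is one attempt and no reset: what is moved stays moved. The work goes in short steps, Python scripts to look and compute and a tool call to move; the robot and the scene stay as the last step left them, time stands still between calls to the robot, and variables do not carry over. Pictures are saved under pics/ and viewed, about 8 in all and at most 12, crops included, and the job is handed in when it is done.

Besides the shell and the picture viewer there is one more tool, called after "Emit:" as name(argument=value, ...) on one line, values as JSON. step_arm: Moves the arm, as the interface text tells. Its arguments: {"type":"object","properties":{"increments":{"type":"string"},"claw":{"type":"number"}},"required":["increments"]}

```bash
mkdir -p pics
cat > h.py <<'E'
from bench import *
import numpy as np, cv2
from scipy.spatial.transform import Rotation as R
def cal(n):
    c=calibration(n); o=np.array(c["orientation"],float)
    M=o if o.shape==(3,3) else (R.from_euler('xyz',o).as_matrix() if o.size==3 else None)
    return np.array(c["camera_matrix"]),c["k1"],np.array(c["eye"]),M
def ray(n,u,v):
    K,k,e,M=cal(n)
    d=np.array([(u-K[0,2])/K[0,0],(v-K[1,2])/K[1,1]]);s=d.copy()
    for _ in range(30): s=d/(1+k*(s@s))
    return e,M@np.array([s[0],-s[1],-1])
def onz(n,u,v,z):
    e,d=ray(n,u,v); return e+d*(z-e[2])/d[2]
def proj(n,p):
    K,k,e,M=cal(n); q=M.T@(np.array(p)-e); s=np.array([q[0],-q[1]])/-q[2]; s=s*(1+k*(s@s))
    return K[0,0]*s[0]+K[0,2],K[1,1]*s[1]+K[1,2]
def pic(n,f,crop=None,sc=1):
    im=snapshot(n)[:,:,::-1]; cv2.imwrite(f"pics/{f}_full.png",im)
    if crop: x0,y0,x1,y1=crop; im=im[y0:y1,x0:x1]
    cv2.imwrite(f"pics/{f}.png",cv2.resize(im,None,fx=sc,fy=sc,interpolation=cv2.INTER_CUBIC))
E
python3 - <<'E'
from h import *
pic("top","t0");pic("side","s0")
for n in("top","side"): print(calibration(n))
print(get_obs())
E
```

```text
{'camera_matrix': array([[552.78984728,   0.        , 319.61243602],
       [  0.        , 552.78984728, 235.96246608],
       [  0.        ,   0.        ,   1.        ]]), 'k1': -0.02151035541876789, 'eye': array([ 0.36635585, -0.00280785,  1.55236006]), 'orientation': array([ 0.13410454, -0.01663564, -1.57846071])}
{'camera_matrix': array([[533.93003795,   0.        , 321.52339147],
       [  0.        , 533.93003795, 228.32233407],
       [  0.        ,   0.        ,   1.        ]]), 'k1': -0.035710266282773774, 'eye': array([-0.19925727, -0.75276655,  1.0695682 ]), 'orientation': array([ 8.48482255e-01, -3.77566269e-04, -7.93973245e-01])}
{'time': 0.1, 'joint_positions': array([-1.30210257e+00,  8.78931922e-02,  1.37210099e+00, -3.80589165e-05,
        1.68357643e+00, -1.03090453e-01]), 'qvel': array([-0.00075117, -0.00140983, -0.00511689,  0.00266731, -0.00029052,
        0.00187761]), 'joint_torque': array([ 3.30292190e-03, -3.41250730e+01, -3.03301442e+01,  7.21360627e-02,
        3.03547585e-02, -9.88072975e-05]), 'tool_pos': array([ 0.19966075, -0.51195508,  0.20441568]), 'ee_rot': array([-3.13962131e+00, -1.65922261e-04,  3.71779795e-01]), 'wrist_force': array([-0.04012701,  0.18512114, -0.73268433]), 'wrist_torque': array([-0.02355245,  0.03401429, -0.05257712]), 'width': 0.09379896728212046}
```

View pics/t0.png

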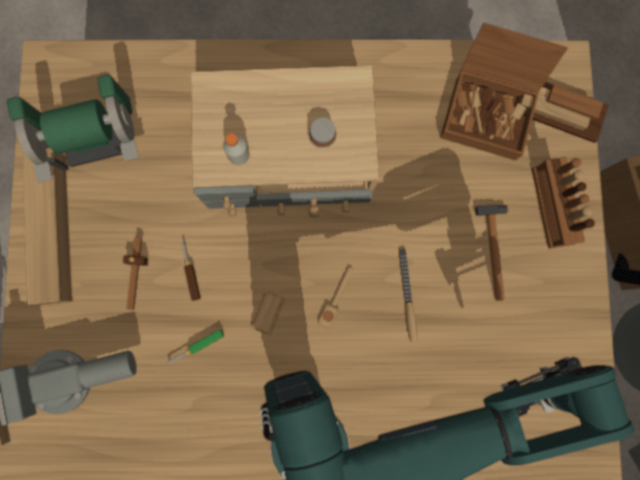

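View pics/s0.png

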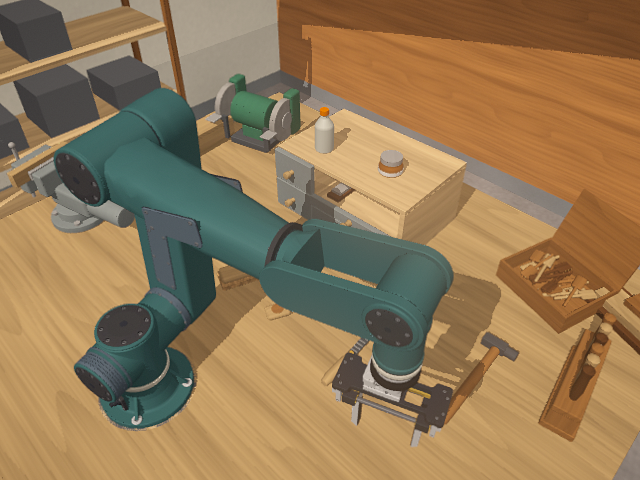

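The hook candidates in the top view are the dark-handled one at (190,268), the green one at (200,345), which is excluded, and the rasp at (408,292), which is straight. The dark-handled one fits the description. I'll confirm it and the knobs in an enlarged crop.

Run:
```python
from h import *
im=cv2.imread("pics/t0_full.png")
a=cv2.resize(im[165:225,180:390],None,fx=3.8,fy=3.8,interpolation=cv2.INTER_CUBIC)
b=cv2.resize(im[230:305,170:245],None,fx=4.5,fy=4.5,interpolation=cv2.INTER_CUBIC)
o=np.zeros((228+338,798,3),np.uint8);o[:228,:798]=a[:228,:798];o[228:228+b.shape[0],:b.shape[1]]=b[:338]
cv2.imwrite("pics/c0.png",o)
# cabinet top corners at z=.21
for u,v in [(192,72),(373,67),(194,186),(378,181)]: print(onz("top",u,v,.21))
```

```text
[0.97106135 0.29577405 0.21      ]
[ 0.98410022 -0.16691126  0.21      ]
[0.67374674 0.28339547 0.21      ]
[ 0.68459103 -0.17296767  0.21      ]
```

View pics/c0.png

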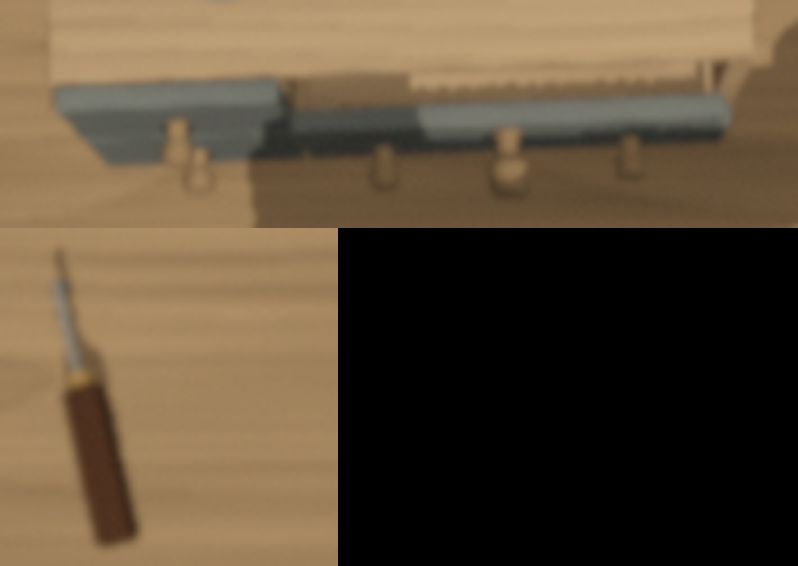

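Run:
```python
from h import *
print("knob",onz("top",180+509/3.8,165+172/3.8,.100), "low knobs",onz("top",180+384/3.8,165+168/3.8,.05),onz("top",180+629/3.8,165+160/3.8,.05))
print("front top edge L,R of tray front",onz("top",180+285/3.8,165+112/3.8,.108),onz("top",180+725/3.8,165+95/3.8,.108))
print("handle",onz("top",189.1,265.3,.026),onz("top",196,299.3,.026),"tip",onz("top",182.9,234.9,.015))
print(get_obs()['ee_rot'], [k for k in dir() if 'hold' in k]); 
import bench;print([k for k in dir(bench) if k[0]!='_'])
```

```text
knob [ 0.63140045 -0.0138868   0.1       ] low knobs [0.64390042 0.07643435 0.05      ] [ 0.64899038 -0.10162654  0.05      ]
front top edge L,R of tray front [0.6733339 0.1426877 0.108    ] [ 0.68423295 -0.16603832  0.108     ]
handle [0.49237907 0.33102573 0.026     ] [0.39897928 0.31002077 0.026     ] tip [0.57867014 0.35277387 0.015     ]
[-3.13962131e+00 -1.65922261e-04  3.71779795e-01] ['hold_point_z']
['IKError', 'calibration', 'close_job', 'get_obs', 'hold_point_z', 'snapshot']
```

Emit:
step_arm(increments="0 0 -1 0 0 0.15; 0 0 -1 0 0 0.15; 0 0 -1 0 0 0.044; 3 -3.6 0 0 0 0; 3 -3.6 0 0 0 0", claw=-0.1)

```text
time: 0.6
tool_pos: [0.2577, -0.4384, 0.2348]
ee_rot: [-3.141, 0.0, 0.025]
wrist_force: [1.1, 0.0, 0.1]
width: 0.0572
```

Emit:
step_arm(increments="3 -3.6 0 0 0 0; 3 -3.6 0 0 0 0; 3 -3.6 0 0 0 0; 3 -3.6 0 0 0 0; 3 -3.6 0 0 0 0")

```text
time: 1.1
tool_pos: [0.4034, -0.2529, 0.2351]
ee_rot: [-3.141, 0.0, 0.028]
wrist_force: [0.6, -0.2, -0.9]
width: 0.052
```

Emit:
step_arm(increments="3 -3.6 0 0 0 0; 3 -3.6 0 0 0 0; 3 -3.6 0 0 0 0; 3 -3.6 0 0 0 0; 3 -3.6 0 0 0 0")

```text
time: 1.6
tool_pos: [0.5483, -0.0687, 0.2349]
ee_rot: [3.142, 0.001, 0.028]
wrist_force: [0.5, -0.9, 0.3]
width: 0.0518
```

Run:
```python
from h import *
o=get_obs();print(o['tool_pos'],o['ee_rot'],o['wrist_force'],o['width'],hold_point_z)
pic("side","s1",(230,120,500,320),2.9)
```

```text
[ 0.5483375  -0.06874975  0.23492509] [3.14155244e+00 7.81779645e-04 2.79967622e-02] [ 0.4915348  -0.89497364  0.32989329] 0.051779785667354326 0.0188
```

View pics/s1.png

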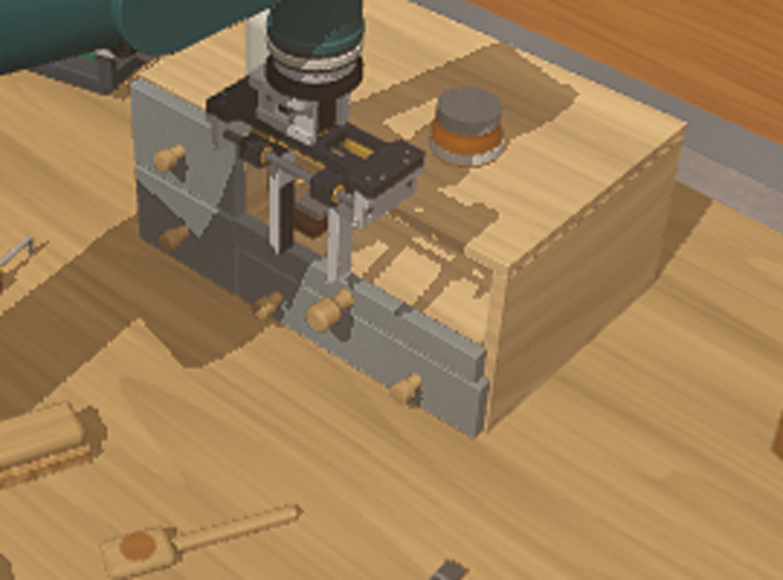

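The side view confirms the tray knob: its end face is at about crop (322,314), px (341,228). The fingers are still short of it.

Run:
```python
from h import *
print(proj("side",(.617,-.0143,.091)),proj("side",(.630,-.0139,.091)))
print(proj("side",(.617,-.0143,.105)),proj("side",(.617,-.0143,.077)),proj("side",(.617,-.0283,.091)), proj("side",(.617,-.0003,.091)))
```

```text
(np.float64(337.9195916457947), np.float64(230.9034906196347)) (np.float64(341.02613308125336), np.float64(228.61278394987514))
(np.float64(338.0252656897108), np.float64(227.08612105174302)) (np.float64(337.8151797494545), np.float64(234.67313329519203)) (np.float64(341.64084578471955), np.float64(233.28247127305454)) (np.float64(334.2351642027855), np.float64(228.54809115687993))
```

Emit:
step_arm(increments="2.8 -1.75 0 0 0 0; 2.8 -1.75 0 0 0 0; 2.8 -1.75 0 0 0 0; 0 0 3 0 0 0; 0 0 3 0 0 0")

```text
time: 2.15
tool_pos: [0.6312, -0.0152, 0.1747]
ee_rot: [3.141, -0.001, 0.029]
wrist_force: [-0.6, 0.7, -0.5]
width: 0.0518
```

Emit:
step_arm(increments="0 0 3 0 0 0; 0 0 3 0 0 0; 0 0 2.5 0 0 0; 0 0 1.8 0 0 0; 0 0 0 0 0 0")

```text
time: 2.65
tool_pos: [0.6271, -0.0157, 0.0678]
ee_rot: [-3.14, 0.009, 0.028]
wrist_force: [0.2, -1.1, -0.4]
width: 0.0516
```

Emit:
step_arm(increments="0 0 0 0 0 0; 0 0 0 0 0 0;0 0 0 0 0 0;0 0 0 0 0 0;0 0 0 0 0 0", claw=1)

```text
time: 3.15
tool_pos: [0.6312, -0.0134, 0.0744]
ee_rot: [-3.138, -0.003, 0.029]
wrist_force: [0.7, 5.2, 1.4]
width: 0.0273
```

Emit:
step_arm(increments="-0.5 0 0 0 0 0; -1 0 0 0 0 0; -1 0 0 0 0 0; -1 0 0 0 0 0; -1 0 0 0 0 0")

```text
time: 3.65
tool_pos: [0.5876, -0.015, 0.0743]
ee_rot: [-3.138, -0.007, 0.029]
wrist_force: [4.3, 3.7, -0.6]
width: 0.0272
```

Emit:
step_arm(increments="-1 0 0 0 0 0; -1 0 0 0 0 0; -1 0 0 0 0 0; -1 0 0 0 0 0; -0.5 0 0 0 0 0")

```text
time: 4.15
tool_pos: [0.5418, -0.0167, 0.0743]
ee_rot: [-3.139, -0.006, 0.029]
wrist_force: [4.6, 5.1, -0.1]
width: 0.0273
```

Emit:
step_arm(increments="-0.5 0 0 0 0 0; -0.5 0 0 0 0 0; -0.3 0 0 0 0 0; -0.2 0 0 0 0 0; 0 0 0 0 0 0")

```text
time: 4.65
tool_pos: [0.527, -0.0172, 0.0743]
ee_rot: [-3.139, -0.005, 0.028]
wrist_force: [2.5, 4.5, 1.1]
width: 0.0267
```

Emit:
step_arm(increments="-0.3 0 0 0 0 0; -0.3 0 0 0 0 0; -0.3 0 0 0 0 0; -0.3 0 0 0 0 0; -0.2 0 0 0 0 0")

```text
time: 5.15
tool_pos: [0.5134, -0.0177, 0.0743]
ee_rot: [-3.139, -0.006, 0.028]
wrist_force: [4.1, 5.5, 0.3]
width: 0.0274
```

Emit:
step_arm(increments="-0.2 0 0 0 0 0; -0.2 0 0 0 0 0; -0.1 0 0 0 0 0; -0.1 0 0 0 0 0; 0 0 0 0 0 0")

```text
time: 5.65
tool_pos: [0.5074, -0.0179, 0.0743]
ee_rot: [-3.139, -0.006, 0.028]
wrist_force: [3.5, 4.7, 0.3]
width: 0.0273
```

Emit:
step_arm(increments="-0.1 0 0 0 0 0; -0.1 0 0 0 0 0; -0.1 0 0 0 0 0")

```text
time: 5.95
tool_pos: [0.5046, -0.0181, 0.0743]
ee_rot: [-3.139, -0.006, 0.028]
wrist_force: [4.5, 3.9, 1.1]
width: 0.0272
```

Emit:
step_arm(increments="-0.1 0 0 0 0 0; -0.1 0 0 0 0 0; 0 0 0 0 0 0")

```text
time: 6.25
tool_pos: [0.5024, -0.0181, 0.0743]
ee_rot: [-3.139, -0.006, 0.028]
wrist_force: [3.3, 5.0, 0.9]
width: 0.0274
```

Emit:
step_arm(increments="-0.1 0 0 0 0 0; 0 0 0 0 0 0")

```text
time: 6.45
tool_pos: [0.5021, -0.0181, 0.0743]
ee_rot: [-3.139, -0.008, 0.028]
wrist_force: [4.8, 4.2, -0.1]
width: 0.0272
```

Emit:
step_arm(increments="-0.1 0 0 0 0 0; 0 0 0 0 0 0")

```text
time: 6.65
tool_pos: [0.5019, -0.0181, 0.0743]
ee_rot: [-3.139, -0.009, 0.028]
wrist_force: [6.8, 3.4, -2.3]
width: 0.027
```

Emit:
step_arm(increments="-0.1 0 0 0 0 0; 0 0 0 0 0 0")

```text
time: 6.85
tool_pos: [0.5017, -0.0181, 0.0743]
ee_rot: [-3.139, -0.011, 0.028]
wrist_force: [8.9, 4.6, -3.5]
width: 0.0275
```

Emit:
step_arm(increments="0.2 0 0 0 0 0; 0 0 0 0 0 0; 0 0 -2 0 0 0; 0 0 -4 0 0 0; 0 0 -4 0 0 0", claw=-0.1)

```text
time: 7.35
tool_pos: [0.4979, -0.0198, 0.1728]
ee_rot: [3.141, 0.003, 0.027]
wrist_force: [0.1, 0.4, -0.3]
width: 0.052
```

Emit:
step_arm(increments="0 0 -3 0 0 0; -0.6 -4.25 0 0 0 0; -0.6 -4.25 0 0 0 0; -0.6 -4.25 0 0 0 0; -0.6 -4.25 0 0 0 0")

```text
time: 7.85
tool_pos: [0.4698, 0.1505, 0.2028]
ee_rot: [3.141, -0.0, 0.027]
wrist_force: [0.2, -0.0, 0.2]
width: 0.0515
```

Emit:
step_arm(increments="-0.6 -4.25 0 0 0 0; -0.6 -4.25 0 0 0 0; -0.6 -4.25 0 0 0 0; -0.6 -4.25 0 0 0 -0.1; 0 0 0 0 0 -0.1")

```text
time: 8.35
tool_pos: [0.4401, 0.3229, 0.2021]
ee_rot: [-3.141, 0.001, 0.238]
wrist_force: [0.1, 0.0, -0.5]
width: 0.0519
```

Run:
```python
from h import *
pic("top","t2");pic("side","s2")
a=cv2.imread("pics/t2_full.png")[170:310,150:390];b=cv2.imread("pics/s2_full.png")[130:330,200:480]
a=cv2.resize(a,(480,280),interpolation=2);b=cv2.resize(b,None,fx=2.85,fy=2.85,interpolation=2)
c=cv2.resize(cv2.imread("pics/t2_full.png")[160:270,240:390],None,fx=5.2,fy=5.2,interpolation=2)
cv2.imwrite("pics/t2c.png",c); cv2.imwrite("pics/s2c.png",b);print(get_obs()['tool_pos'])
```

```text
[0.44117497 0.31962438 0.20219648]
```

View pics/t2c.png

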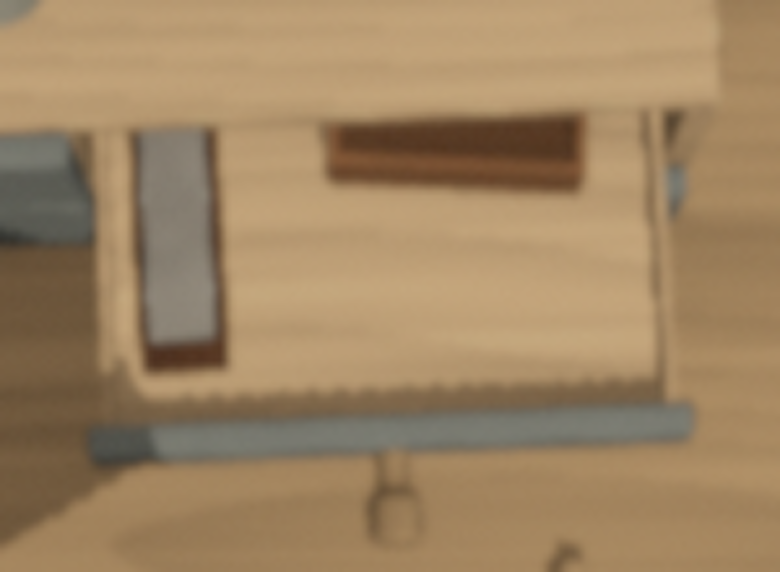

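View pics/s2c.png

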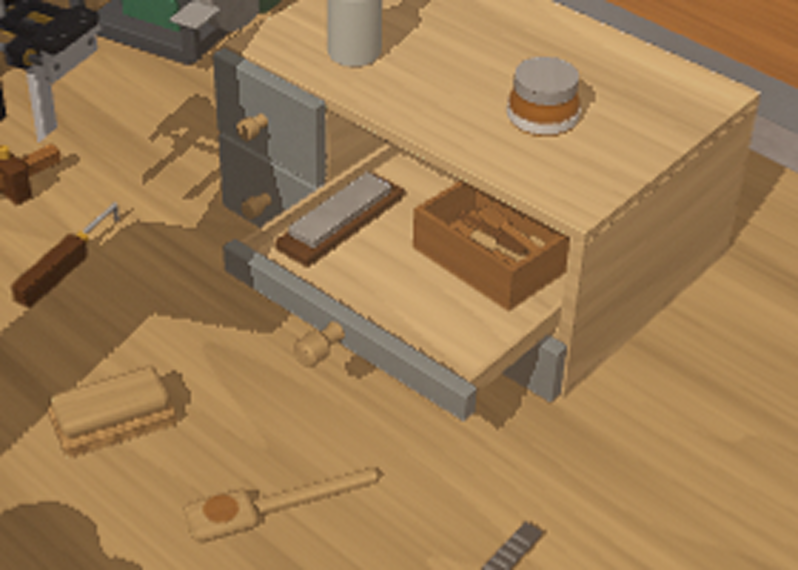

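The tray is out. In the top crop the box's front rim runs from about (332,158) to (581,165), and its lower edge from (330,182) to (580,188). In the side crop the hook handle spans about (20,290) to (82,243), with the tip bend at (117,208).

Run:
```python
from h import *
f=lambda x,y:(240+x/5.2,160+y/5.2)
for p in [(332,158),(581,165)]: print("rim",onz("top",*f(*p),.14))
for p in [(330,183),(580,189)]: print("low",onz("top",*f(*p),.09))
print("knob",onz("top",*f(396,517),.1))
print("front top inner",onz("top",*f(380,417),.108))
g=lambda x,y:(200+x/2.85,130+y/2.85)
print("tip side",onz("side",*g(117,209),.025), "handle far end top",onz("side",*g(80,240),.026),"near end top",onz("side",*g(24,287),.026))
e=(.4457,.3205);print(get_obs()['ee_rot'])
```

```text
rim [0.67684504 0.01241803 0.14      ]
rim [ 0.67276528 -0.11248926  0.14      ]
low [0.67461342 0.01404321 0.09      ]
low [ 0.67090538 -0.11565383  0.09      ]
knob [ 0.49977947 -0.0188752   0.1       ]
front top inner [ 0.54991045 -0.01103027  0.108     ]
tip side [0.55419341 0.34026025 0.025     ] handle far end top [0.49207345 0.32606671 0.026     ] near end top [0.40436676 0.30723855 0.026     ]
[3.14013264e+00 8.96127248e-04 2.29659539e-01]
```

Emit:
step_arm(increments="0.5 0.2 3 0 0 0.015; 0 0 4 0 0 0; 0 0 4 0 0 0; 0 0 3 0 0 0; 0 0 2 0 0 0")

```text
time: 8.95
tool_pos: [0.446, 0.3159, 0.0396]
ee_rot: [3.139, 0.004, 0.208]
wrist_force: [-0.4, 0.2, -0.0]
width: 0.0514
```

Emit:
step_arm(increments="0 0 1.5 0 0 0; 0 0 0.8 0 0 0; 0 0 0.6 0 0 0; 0 0 0.4 0 0 0; 0 0 0 0 0 0")

```text
time: 9.45
tool_pos: [0.4474, 0.3184, 0.0098]
ee_rot: [-3.142, -0.001, 0.212]
wrist_force: [-0.6, 0.4, -0.0]
width: 0.0517
```

Run:
```python
from h import *
o=get_obs();print(o['tool_pos'],o['ee_rot'],o['wrist_force'])
```

```text
[0.44744123 0.31836011 0.00980192] [-3.14155361e+00 -7.06988071e-04  2.12459889e-01] [-0.62783798  0.35190313 -0.0360388 ]
```

Down a last 5 mm, grip, lift slightly, and look.

Emit:
step_arm(increments="0 0 0.3 0 0 0; 0 0 0.25 0 0 0; 0 0 0 0 0 0")

```text
time: 9.75
tool_pos: [0.447, 0.3183, 0.0038]
ee_rot: [3.141, 0.0, 0.213]
wrist_force: [0.2, -0.1, 0.7]
width: 0.0519
```

Emit:
step_arm(increments="0 0 0 0 0 0; 0 0 0 0 0 0; 0 0 0 0 0 0; 0 0 0 0 0 0; 0 0 0 0 0 0", claw=1)

```text
time: 10.25
tool_pos: [0.4472, 0.3185, 0.0041]
ee_rot: [-3.141, -0.0, 0.213]
wrist_force: [0.2, 1.4, -0.2]
width: 0.0239
```

Emit:
step_arm(increments="0 0 -1 0 0 0; 0 0 -2 0 0 0; 0 0 -3 0 0 0; 0 0 -3 0 0 0; 0 0 -3 0 0 0")

```text
time: 10.75
tool_pos: [0.4469, 0.3179, 0.1255]
ee_rot: [3.141, 0.0, 0.213]
wrist_force: [1.0, 0.6, -1.6]
width: 0.0241
```

Emit:
step_arm(increments="0 0 -3 0 0 0; 0 0 -2 0 0 0; 0 0 -1 0 0 0; 0 0 0 0 0 0; 0 0 0 0 0 0")

```text
time: 11.25
tool_pos: [0.4466, 0.3179, 0.1828]
ee_rot: [3.141, 0.002, 0.213]
wrist_force: [-0.4, 0.1, -1.8]
width: 0.0239
```

Run:
```python
from h import *
o=get_obs();print(o['tool_pos'],o['ee_rot'],o['wrist_force'],o['wrist_torque'],o['width'])
p=o['tool_pos'];c,s=np.cos(.212),np.sin(.212)
pic("top","t3")
print(proj("top",p+[.115*c,.115*s,0]),proj("top",p))
im=cv2.imread("pics/t3_full.png")
cv2.imwrite("pics/t3c.png",cv2.resize(im[180:320,120:300],None,fx=4.2,fy=4.2,interpolation=2))
```

```text
[0.44661202 0.3179223  0.18283513] [3.14081847e+00 1.80615060e-03 2.12752362e-01] [-0.40287615  0.09651979 -1.75312698] [-0.00109764  0.0367387  -0.01454887] 0.023933555179460782
(np.float64(171.62867392092042), np.float64(233.55213682741376)) (np.float64(180.18914622147514), np.float64(278.62029054114896))
```

View pics/t3c.png

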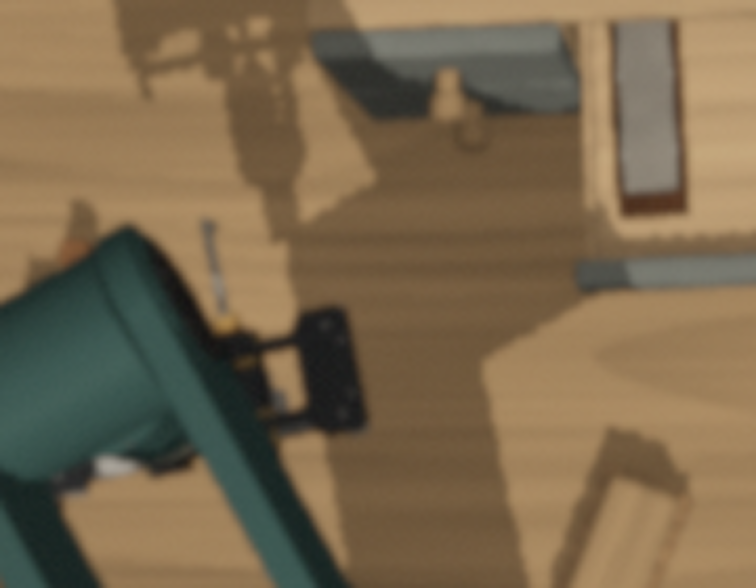

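Emit:
step_arm(increments="0 0 0 0 0 0.15; 0 0 0 0 0 0.063; 0 3 0 0 0 0; 0 4 0 0 0 0; 0 4.5 0 0 0 0")

```text
time: 11.8
tool_pos: [0.446, 0.2024, 0.1817]
ee_rot: [3.14, 0.004, 0.002]
wrist_force: [0.7, -1.0, -1.0]
width: 0.0237
```

Emit:
step_arm(increments="0 4.5 0 0 0 0; 0 4.5 0 0 0 0; 0 4.5 0 0 0 0; 0 4.5 0 0 0 0; 0 4 0.8 0 0 0")

```text
time: 12.3
tool_pos: [0.4466, -0.0187, 0.1753]
ee_rot: [3.141, 0.0, -0.001]
wrist_force: [0.7, 0.1, 0.3]
width: 0.024
```

Emit:
step_arm(increments="2 2.5 0.7 0 0 0; 2.5 1 0.7 0 0 0; 2.5 0 0.6 0 0 0; 1.5 0 0.2 0 0 0; 0 0 0 0 0 0")

```text
time: 12.8
tool_pos: [0.5319, -0.0518, 0.151]
ee_rot: [-3.141, 0.005, -0.0]
wrist_force: [-0.3, 0.1, -1.3]
width: 0.0242
```

Run:
```python
from h import *
o=get_obs();print(o['tool_pos'],o['ee_rot'],o['wrist_force'])
```

```text
[ 0.53190541 -0.05180588  0.15097605] [-3.14065536e+00  4.83386994e-03 -3.76489002e-04] [-0.29786778  0.11379904 -1.25037473]
```

Run:
```python
from h import *
pic("side","s4",(270,130,450,265),4.4)
o=get_obs();p=o['tool_pos'];print(p,o['ee_rot'])
for d in([.115,0,-.001],[.115,0,.018]): print(proj("side",p+d))
print("rim ctr",proj("side",(.6748,-.05,.14)))
```

```text
[ 0.53116969 -0.05166386  0.15164392] [-3.14084955e+00  4.73827203e-03 -2.11649358e-04]
(np.float64(356.02219155858114), np.float64(215.5968555153288))
(np.float64(356.33008244061165), np.float64(210.11041681337878))
rim ctr (np.float64(362.40917181723523), np.float64(213.49302815004674))
```

View pics/s4.png

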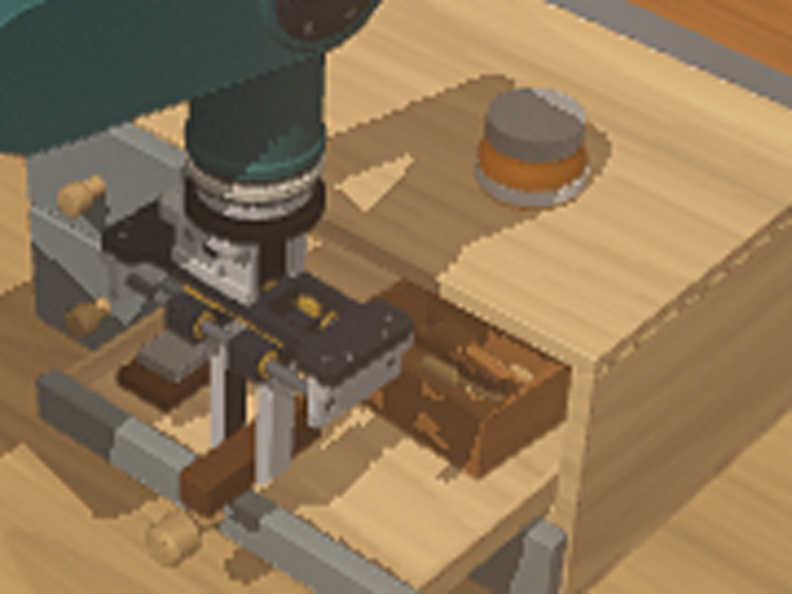

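Run:
```python
from h import *
for z in(.14,.09):
    q=proj("side",(.6708,-.1157,z)); print((q[0]-270)*4.4,(q[1]-130)*4.4)
q=onz("side",270+478/4.4,130+478/4.4,.09);print(q); print(onz("side",270+474/4.4,130+423/4.4,.14))
```

```text
484.32054324355516 419.36628760741496
478.41131287629304 480.49618410768636
[ 0.67237514 -0.11405186  0.09      ]
[ 0.66387626 -0.11340804  0.14      ]
```

The side view agrees with the box position to about 2 mm. I'll reach in and lower the hook.

Emit:
step_arm(increments="1.5 0 0 0 0 0; 1.5 0 0 0 0 0; 1 0 0 0 0 0; 0.6 0 0 0 0 0; 0 0 0 0 0 0")

```text
time: 13.35
tool_pos: [0.5779, -0.0516, 0.1537]
ee_rot: [3.142, 0.001, 0.0]
wrist_force: [-0.3, -0.2, -1.5]
width: 0.024
```

Emit:
step_arm(increments="0 0 0.6 0 0 0; 0 0 0.6 0 0 0; 0 0 0.6 0 0 0; 0 0 0.5 0 0 0; 0 0 0 0 0 0")

```text
time: 13.85
tool_pos: [0.5771, -0.0516, 0.1295]
ee_rot: [-3.141, 0.002, -0.0]
wrist_force: [0.4, 0.5, -0.5]
width: 0.0237
```

Run:
```python
from h import *
o=get_obs();print(o['tool_pos'],o['ee_rot'],o['wrist_force'],o['wrist_torque'])
pic("side","s5",(270,130,450,265),4.4)
```

```text
[ 0.57712846 -0.05161543  0.1295376 ] [-3.14124939e+00  2.47654209e-03 -2.72234422e-04] [ 0.42454116  0.49059659 -0.48168942] [ 0.01483554  0.03652742 -0.01563433]
```

View pics/s5.png

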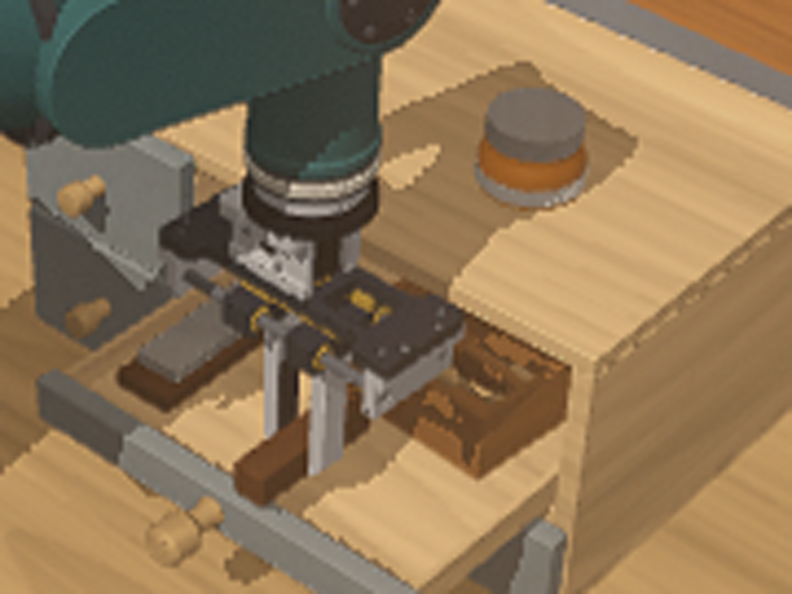

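Emit:
step_arm(increments="0 0 0.2 0 0 0; 0 0 0 0 0 0; -0.3 0 0 0 0 0; -0.4 0 0 0 0 0; -0.5 0 0 0 0 0")

```text
time: 14.4
tool_pos: [0.5658, -0.0517, 0.1291]
ee_rot: [3.141, -0.0, -0.0]
wrist_force: [1.6, 0.6, -0.8]
width: 0.0238
```

Emit:
step_arm(increments="-0.5 0 0 0 0 0; -0.5 0 0 0 0 0; -0.5 0 0 0 0 0; -0.5 0 0 0 0 0; -0.5 0 0 0 0 0")

```text
time: 14.9
tool_pos: [0.5409, -0.0518, 0.1292]
ee_rot: [3.141, -0.001, -0.0]
wrist_force: [3.3, 0.4, -1.7]
width: 0.0238
```

Emit:
step_arm(increments="-0.8 0 0 0 0 0; -0.8 0 0 0 0 0; -0.8 0 0 0 0 0; -0.8 0 0 0 0 0; -0.8 0 0 0 0 0")

```text
time: 15.4
tool_pos: [0.5004, -0.0517, 0.1291]
ee_rot: [3.142, -0.0, -0.0]
wrist_force: [3.2, 0.4, -1.1]
width: 0.024
```

Emit:
step_arm(increments="-0.8 0 0 0 0 0; -0.8 0 0 0 0 0; -0.8 0 0 0 0 0; -0.6 0 0 0 0 0; -0.4 0 0 0 0 0")

```text
time: 15.9
tool_pos: [0.4665, -0.0517, 0.1291]
ee_rot: [3.141, -0.0, -0.0]
wrist_force: [3.7, -0.0, -2.2]
width: 0.0238
```

Emit:
step_arm(increments="-0.3 0 0 0 0 0; -0.2 0 0 0 0 0; -0.2 0 0 0 0 0")

```text
time: 16.2
tool_pos: [0.4601, -0.0517, 0.129]
ee_rot: [3.141, -0.0, -0.0]
wrist_force: [3.0, 0.5, -0.5]
width: 0.0239
```

Emit:
step_arm(increments="-0.2 0 0 0 0 0; -0.2 0 0 0 0 0; -0.2 0 0 0 0 0; 0 0 0 0 0 0")

```text
time: 16.6
tool_pos: [0.4536, -0.0517, 0.1289]
ee_rot: [3.142, 0.001, -0.0]
wrist_force: [2.3, -0.3, -1.1]
width: 0.0241
```

Emit:
step_arm(increments="-0.2 0 0 0 0 0; -0.1 0 0 0 0 0; 0 0 0 0 0 0")

```text
time: 16.9
tool_pos: [0.4509, -0.0517, 0.129]
ee_rot: [3.142, -0.0, -0.0]
wrist_force: [3.7, 0.9, -1.0]
width: 0.0238
```

Emit:
step_arm(increments="-0.1 0 0 0 0 0; -0.1 0 0 0 0 0; 0 0 0 0 0 0")

```text
time: 17.2
tool_pos: [0.4489, -0.0517, 0.129]
ee_rot: [3.142, 0.0, -0.0]
wrist_force: [3.4, 0.1, -1.2]
width: 0.0239
```

Emit:
step_arm(increments="-0.1 0 0 0 0 0; -0.1 0 0 0 0 0; 0 0 0 0 0 0")

```text
time: 17.5
tool_pos: [0.4476, -0.0517, 0.1291]
ee_rot: [3.142, -0.002, -0.0]
wrist_force: [6.0, 0.4, -2.4]
width: 0.0238
```

Emit:
step_arm(increments="-0.1 0 0 0 0 0; -0.1 0 0 0 0 0; 0 0 0 0 0 0")

```text
time: 17.8
tool_pos: [0.4471, -0.0516, 0.1294]
ee_rot: [-3.141, -0.005, 0.0]
wrist_force: [9.4, 1.3, -3.8]
width: 0.0239
```

Emit:
step_arm(increments="-0.1 0 0 0 0 0; 0 0 0 0 0 0; 0 0 0 0 0 0; 0 0 0 0 0 0")

```text
time: 18.2
tool_pos: [0.4466, -0.0514, 0.1294]
ee_rot: [-3.141, -0.006, 0.0]
wrist_force: [11.2, 1.0, -3.9]
width: 0.024
```

Emit:
step_arm(increments="0.4 0 0 0 0 0; 0.4 0 0 0 0 0; 0.3 0 0 0 0 0; 0 0 -0.5 0 0 0; 0 0 -1 0 0 0")

```text
time: 18.7
tool_pos: [0.4539, -0.0516, 0.1434]
ee_rot: [-3.141, 0.003, -0.0]
wrist_force: [0.3, 0.1, -1.2]
width: 0.0238
```

Emit:
step_arm(increments="0 0 -1.5 0 0 0; 0 0 -2 0 0 0; 0 0 -2 0 0 0; 0 -2 0 0 0 0; 0 -4 0 0 0 0")

```text
time: 19.2
tool_pos: [0.4557, 0.007, 0.201]
ee_rot: [3.14, -0.003, -0.005]
wrist_force: [1.0, 0.9, 0.1]
width: 0.0234
```

Emit:
step_arm(increments="0 -4 0 0 0 0; 0 -4 0 0 0 0; 0 -4.5 0 0 0 0; 0 -4.5 0 0 0 0; 0 -4.5 0 0 0 0")

```text
time: 19.7
tool_pos: [0.4548, 0.2249, 0.2002]
ee_rot: [3.142, -0.001, -0.0]
wrist_force: [0.9, -0.8, -0.9]
width: 0.0235
```

Emit:
step_arm(increments="0 -4 0 0 0 0; 0 -3 0 0 0 0; -0.7 -2 0 0 0 0; 0 0 0 0 0 -0.15; 0 0 0 0 0 -0.06")

```text
time: 20.2
tool_pos: [0.4476, 0.3141, 0.1997]
ee_rot: [3.141, 0.0, 0.215]
wrist_force: [0.3, -0.4, -2.2]
width: 0.0234
```

Run:
```python
from h import *
o=get_obs();print(o['tool_pos'],o['ee_rot'],o['wrist_force'],o['width'])
pic("top","t6",(230,160,390,280),5)
```

```text
[0.4476473  0.314076   0.19968665] [3.14126443e+00 2.16597763e-05 2.15446827e-01] [ 0.31480465 -0.36620245 -2.15839696] 0.023437137960161968
```

View pics/t6.png

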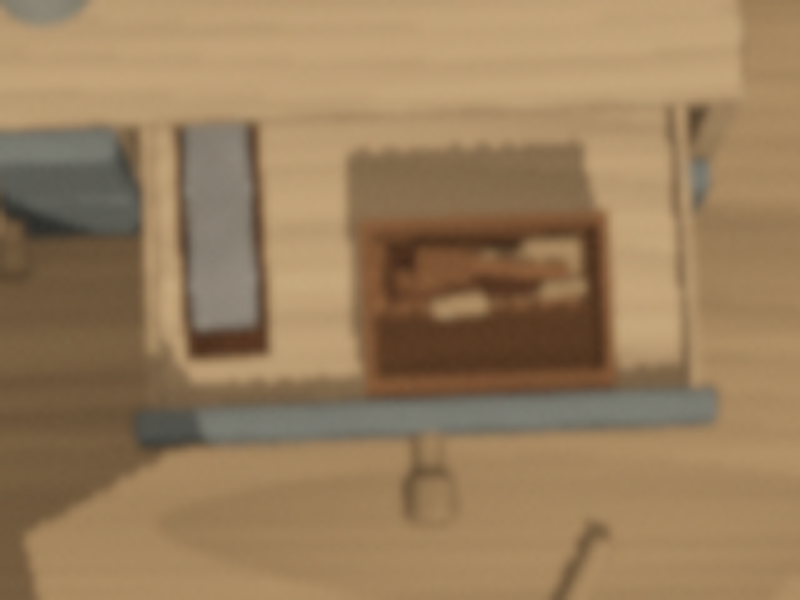

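The box sits square against the tray front and the tray is still out, with the knob in the same pixel as before. Next I'll lay the hook down where it was.

Emit:
step_arm(increments="0 0 3 0 0 0; 0 0 4 0 0 0; 0 0 4 0 0 0; 0 0 3 0 0 0; 0 0 2 0 0 0")

```text
time: 20.75
tool_pos: [0.4468, 0.3122, 0.0366]
ee_rot: [3.14, 0.004, 0.208]
wrist_force: [0.1, 0.1, -0.6]
width: 0.0238
```

Emit:
step_arm(increments="0 0 1.2 0 0 0; 0 0 0.7 0 0 0; 0 0 0.5 0 0 0; 0 0 0.3 0 0 0; 0 0 0 0 0 0")

```text
time: 21.25
tool_pos: [0.4485, 0.3135, 0.0125]
ee_rot: [-3.141, -0.001, 0.21]
wrist_force: [0.1, 0.1, -0.5]
width: 0.0237
```

Emit:
step_arm(increments="0 0 0 0 0 0")

```text
time: 21.35
tool_pos: [0.4487, 0.3136, 0.0128]
ee_rot: [-3.141, -0.002, 0.21]
wrist_force: [-0.1, -0.4, -0.5]
width: 0.0241
```

Emit:
step_arm(increments="0 0 0.3 0 0 0; 0 0 0.3 0 0 0; 0 0 0.1 0 0 0; 0 0 0 0 0 0")

```text
time: 21.75
tool_pos: [0.4478, 0.3131, 0.0045]
ee_rot: [3.141, 0.001, 0.21]
wrist_force: [-0.5, -0.4, -1.1]
width: 0.0235
```

Emit:
step_arm(increments="0 0 0.1 0 0 0; 0 0 0 0 0 0")

```text
time: 21.95
tool_pos: [0.4482, 0.3134, 0.0041]
ee_rot: [-3.142, -0.0, 0.21]
wrist_force: [0.0, -0.3, -0.6]
width: 0.0239
```

Emit:
step_arm(increments="0 0 0 0 0 0; 0 0 0 0 0 0; 0 0 0 0 0 0; 0 0 0 0 0 0; 0 0 0 0 0 0", claw=-0.1)

```text
time: 22.45
tool_pos: [0.4481, 0.3133, 0.004]
ee_rot: [3.142, -0.0, 0.21]
wrist_force: [0.5, 0.9, -1.1]
width: 0.0515
```

Emit:
step_arm(increments="0 0 -1 0 0 0; 0 0 -2 0 0 0; 0 0 -4 0 0 0; 0 0 -4 0 0 0; 0 0 -4 0 0 0")

```text
time: 22.95
tool_pos: [0.448, 0.3132, 0.1562]
ee_rot: [-3.142, -0.001, 0.21]
wrist_force: [-0.1, 0.0, -0.5]
width: 0.0517
```

Emit:
step_arm(increments="0 0 -4 0 0 0; -4 0 0 0 0 0; -4 0 0 0 0 0; -3 0 0 0 0 0; 0 0 0 0 0 0")

```text
time: 23.45
tool_pos: [0.338, 0.2901, 0.1954]
ee_rot: [-3.141, -0.001, 0.212]
wrist_force: [-0.0, 0.3, 0.1]
width: 0.0517
```

Run:
```python
from h import *
o=get_obs();print(o['tool_pos'],o['wrist_force'],o['width'])
pic("top","t7",(110,140,510,360),2);
```

```text
[0.33803443 0.29005846 0.19540068] [-0.04681877  0.30424031  0.10425378] 0.05171968844522381
```

View pics/t7.png

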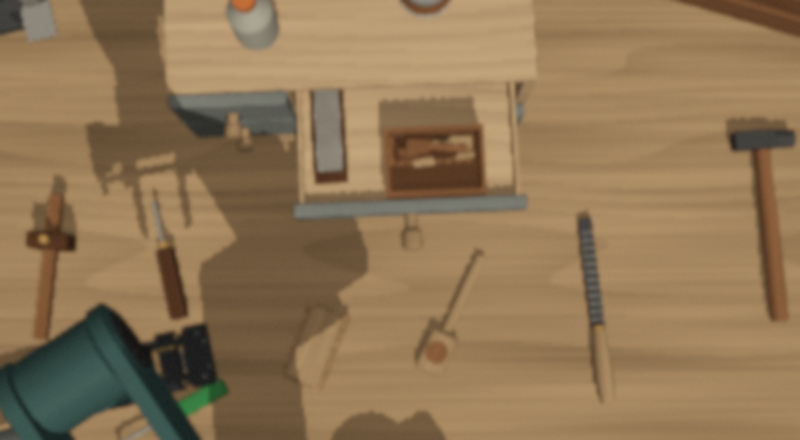

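The hook lies flat on the bench at about (168,265) and has been released. The box is at the tray front at (435,160), and the knob is unchanged at (412,238). Everything else looks in place, so I'm handing in.

```bash
python3 -c "
from bench import *
print(close_job())"
```

```text
the job is handed in; nothing more can be done
None
```

I finished the job and handed it in; the simulator gave no verdict.

- **Tray:** I pulled it out by its knob until the stop could be felt. The gripper stalled after about 130 mm of travel, and the force rose from about 4 N to 9 N.
- **Box:** I hooked it over its front wall and drew it about 120 mm forward. It slid at about 3–4 N and stalled against the tray front at 11 N. I never moved the fingers near the box.
- **Hook:** I set it down at the height it was picked up from, close to its original place, and released it with no sudden movement.

**Last checks:** In the last top view the box sits square against the tray front. The tray knob is where it was after the pull. The hook lies flat and free on the bench, and the other drawers and tools look unmoved. The wrist force was about zero with the arm clear of everything.

No check failed or disagreed. The hook's tip was hidden in both side views taken around the hooking. That it was inside the box I judged from the measured positions, the pull force and the box moving.

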